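Let a ratchet press ram down onto a glue-up

TASK

The ram of the bench press is wound up and hangs on its ratchet pawl. Throw the release lever over, wind the crank up a touch so that the pawl springs out, then let the crank turn back slowly, holding it against the weight all the way until you feel the foot rest on the glued board. Set it down gently, don't drive it in: only the ram's own weight shall press on the board when you let go.

Things in the scene. Friction and masses are not known exactly. Their poses are not given: they have to be found in the camera images.
- press: grey bench rack press, fixed. Origin: underside of its base, straight below the ram. Its -x is the front (crank side), +y the left seen from the front, z up. Base 150 mm wide, 18 thick, from 75 mm in front of the origin to 115 behind. Head: 35 mm in front to 106 behind, 32 right to 74 left, 160 to 252 mm high, with a collar to 262 round the ram, a 28 mm square bar that reaches up to 349 mm
- ram: the ram, a 28 mm square steel bar standing upright through the head; it goes down 0.018 m per rad of crank angle and up likewise. Origin on its axis, 18 mm below the bar's lower end, 135 mm above the table as found. A round foot 46 mm across is screwed into the lower end and locked at a length that differs each time: its face lies 0 to 10 mm below the origin, not measured. Ram and foot weigh about 2.1 kg, give or take 15 per cent
- crank (a joint): crank angle, rad, 0 as found, range -0.6 to 5.1. It grows as the ram goes down, which is clockwise seen from the front (turning about the press's +x axis: from its left, +y, over the top, to its right). Negative is winding up. Only the pawl or a hand on the crank holds the ram up: about 6 N at the handle. As found the handle is at the left, 30 degrees below level
- release_lever (a joint): angle of the release lever, rad: 0 = pawl engaged (as found, leaning to the press's left, +y, by 0.35 rad), 0.7 = release (leaning to the right, -y, by 0.35 rad), with a stop at each end; a stiff lever (about 2 to 3 N at its knob) that stays where it is put. It carries the pawl along through a light spring, so the loaded pawl stays caught in its tooth until the crank is wound up by 0.05 to 0.1 rad; then it springs out and stays out
- crank_axis (a point): point on the crank's axis (which runs along the press's x), in the plane of crank_grip, 195 mm above the table, 33 mm left of the ram's axis and 118 mm in front of it
- crank_grip (a point): middle of the crank's black handle: a round grip 24 mm in diameter and 73 mm long, spinning freely on its pin, lying along the press's x axis, 65 mm from the crank axis; free all round, it can be gripped from above with the fingers left and right of it. The crank arm's front face is 49 mm behind this point; ratchet and lever are farther back
- lever_knob (a point): centre of the black ball (17 mm) at the end of the release lever, the thin rod on the head's front face, 296 mm above the table at either end of its throw; it swings 66 mm about a pivot on the head's front face, left-right and over the top. 34 mm in front of the ram
- pawl_tip (a point): tip of the steel pawl that drops into the 60 mm ratchet wheel behind the crank: 24 mm from shaft_at_ratchet while engaged, more than 45 mm when sprung out
- shaft_at_ratchet (a point): centre of the ratchet wheel on the crank's axis
- board: faced board offcut, 62 x 105 x 18 mm, lying on a wooden block (68 x 112 mm) on the press's base under the foot, loose, fresh glue beneath it. Origin: centre of its underside; its height varies by 30 mm. The foot meets its upper face

How it is judged:
By the outcome, as a careful person would: the job done as asked, in the order asked, and still so for the second after the job is handed in, with the robot touching nothing.
It also fails if it takes over 67 s, if anything falls off the work surface, if the arm or the gripper's body presses on something with over 40 N, if the wrist force passes 120 N, or if a joint passes its speed limit or range.

ROBOT

A 6-joint arm with a two-finger parallel gripper is mounted at the origin on a cart in front of the work surface, level with it; the furniture and walls round the work are solid. World frame = base frame: x ahead of the robot, y to its left, z up, the work surface at z = 0. Lengths are in m, angles in degrees, forces in N, time in s.
With the tool pointing down it reaches from about 0.25 to 0.725 m from the base axis. Payload 9.7 kg.
Tool frame: the origin (TCP) lies where the fingers leave the gripper's body, on its centre line; the fingertips stand 73 mm ahead of it and the grasp point (between the pads) lies 54 mm ahead of it; y points along the fingers, x is the direction in which the jaws open and shut, and the axes are right-handed (so a half turn about y gives the same grasp; the last joint's range is limited). The gripper opens to 85 mm and grips with 20 to 120 N. Pads are 22 mm wide; open, the fingers measure 114 mm over their backs; the gripper's body (76 mm by 85 mm) begins 54 mm behind the grasp point. The pads swing forward as they close: fully open they stand 13 mm farther back than shut.
Start: joints at [66.005, 4.979, 10.078, 95.1, 0, 90], TCP at [0.224, 0.502, 0.304] pointing down, gripper open.
Joint ranges: [-179.16, 179.16], [-48.56, 103.87], [-65.8, 70.77], [-126.05, 130.52], [-82.76, 87.17], [-180, 180]. Speed limits (degrees/s): [127.2, 127.2, 147.25, 180, 180, 180].

INTERFACE

Orientations are given as [roll, pitch, yaw] about the fixed x, y, z axes, in that order (R = Rz(yaw) Ry(pitch) Rx(roll)).
In Python, from workcell import sensors, imaging, bot, models gives the robot as it stands.
- The arm moves only by the tool arm_command, never from a script. Its argument "rows" is one flat list of numbers, 7 for each row, row after row: the shift along the tool's x, y, z in cm, then the turn, a rotation vector about the tool's x, y, z in degrees, then the gripper's target within -1 to 1 (fully open at 1, half-way at 0, shut at -1). A call has 1 to 12 rows; each row is the pose to reach, as a shift and turn from the pose commanded when the call began, along the tool's axes at that moment; what a row does not reach only later rows make up. A row lasts 1/12 s, in which the tool goes at most 41.7 mm and 7.16 degrees, less where a joint would pass 70% of its speed; a pose out of reach is approached as far as the arm can. A call with a gripper value outside its range is refused whole. The fingers move at their own pace and stop on an object; "force" is the grip in N (left out, the last holds). Time passes only in rows, so rows that repeat a pose let the fingers close. It gives the time, the measured TCP pose, the force and the opening at its end, in the units of the state.
- sensors.get_obs(): the state, without advancing time (a new reading comes with each control period).
- imaging.camera(name): name is "scene" or "top" or "wrist"; returns a dict with "pixels" (384x512x3 uint8, blue, green, red), "z_map" (384x512 float32, m along the optical axis (not along the pixel's ray), 0 where there is no reading), "camera_matrix" (3x3 intrinsics, pixels), "world_from_camera" (4x4, takes a point from camera to world coordinates). Camera axes: x right, y up, looking along -z (the intrinsics and any distortion apply to the point x, -y, -z); pixel columns grow to the right and rows downward; lengths in m; the calibration is good to about 2 mm. The wrist camera is an equidistant fisheye: a pixel r from the principal point sees the ray r / f radians off the axis. A picture is of the moment at which its call begins.
- bot.job_done(): hands the job in, once; it reports no verdict.
Trained networks look in the newest picture that a camera, given by its name, has taken for a name from the list of things; names that differ only in an ending like _2 or _b are one class to them, and where a whole thing is asked for, a point or a joint stands for the part that bears it (a point fixed in the world has none). Each returns a list of dicts, best first, with "conf" (0 to 1); they miss things now and then, are a little off and sometimes report something else, mostly with a low value. They report only what shows in the picture. A call takes as long as a camera call.
- models.search_frame(thing, camera): "extent" ([centre column, centre row, width, height] in pixels, round what is visible of it).
- models.spot_point(thing, camera): "location" ([column, row] in pixels: a listed point, or the origin of a listed thing).
The state is a dict: "time": time; "q": joint angles; "qd": joint speeds; "joint_efforts": joint torques, N m; "ee_pos": TCP position; "tcp_rot": TCP orientation; "wrist_force": force on the tool from outside, world axes, zero at the start; "torque": the same for the moment, N m; "opening": finger opening in m.
Only numpy, scipy, OpenCV 4.12 (cv2) and the standard library are available. Lean on these libraries where they do the work, as an engineer would, in place of code of your own. Each camera call takes 0.05 s, during which the arm holds its last target.

## Working session

There is one attempt and no reset: what is moved stays moved. The work goes in short steps, Python scripts to look and compute and a tool call to move; the robot and the scene stay as the last step left them, time stands still between calls to the robot, and variables do not carry over. Pictures are saved under pics/ and viewed, and the job is handed in when it is done.

Besides the shell and the picture viewer there is one more tool, called after "Call:" by a JSON object that holds its "api" and its "payload", one argument or row to a line. arm_command: Moves the arm, as the interface text tells. Its arguments: {"type":"object","properties":{"rows":{"type":"array","items":{"type":"number"}},"force":{"type":"number"}},"required":["rows"]}

```bash
ls; mkdir -p pics
cat > h.py <<'E'
import numpy as np, cv2
from workcell import sensors, imaging, bot, models
def snap(n,f):
    c=imaging.camera(n); cv2.imwrite('pics/'+f,c['pixels']); return c
def px2w(c,u,v,z=None):
    K=c['camera_matrix']; T=c['world_from_camera']
    if z is None: z=np.median([a for a in c['z_map'][int(v)-1:int(v)+2,int(u)-1:int(u)+2].ravel() if a>0])
    p=np.array([(u-K[0,2])/K[0,0]*z,-(v-K[1,2])/K[1,1]*z,-z,1])
    return (T@p)[:3]
def proj(c,P):
    K=c['camera_matrix']; p=np.linalg.inv(c['world_from_camera'])@np.r_[P,1]
    return np.array([K[0,0]*p[0]/-p[2]+K[0,2],K[1,1]*-p[1]/-p[2]+K[1,2]])
E
python3 - <<'E'
from h import *
np.set_printoptions(precision=4,suppress=True)
o=sensors.get_obs(); print(o)
for n in ['scene','top','wrist']:
    c=snap(n,n+'0.png'); print(n,c['camera_matrix'],c['world_from_camera'],[k for k in c])
    for t in ['crank_grip','crank_axis','lever_knob','pawl_tip','shaft_at_ratchet','press','ram','board']:
        for d in models.spot_point(t,n)[:2]:
            u,v=d['location']
            try: w=px2w(c,u,v) if n!='wrist' else None
            except Exception as e: w=None
            print(t,round(d['conf'],2),np.round([u,v],1),w)
E
```

```text
pics
{'time': 0.0, 'q': array([66.0052,  5.0133, 10.0335, 95.1005, -0.0022, 89.9999]), 'qd': array([-0.0897, -0.0183, -0.0888, -0.021 ,  0.0073, -0.1434]), 'joint_efforts': array([ -0.0004, -52.0387,  46.48  ,   0.0164,  -0.    ,  -0.    ]), 'ee_pos': array([0.2236, 0.5023, 0.3032]), 'tcp_rot': array([-90.0022,   0.0803,  66.0054]), 'wrist_force': array([ 0.3494,  0.4584, -0.3495]), 'torque': array([-0.0538,  0.0261,  0.0001]), 'opening': 0.08550424559460369}
scene [[470.1271   0.     258.7664]
 [  0.     470.1271 190.9633]
 [  0.       0.       1.    ]] [[-0.0189  0.4842 -0.8747 -0.2401]
 [-0.9998 -0.007   0.0178 -0.2253]
 [ 0.0025  0.8749  0.4843  0.5769]
 [ 0.      0.      0.      1.    ]] ['pixels', 'z_map', 'camera_matrix', 'world_from_camera']
crank_grip 0.62 [238.7 213. ] [ 0.4169 -0.2059  0.1721]
crank_axis 0.79 [269.4 201.6] [ 0.7501 -0.2715 -0.0012]
lever_knob 0.87 [298.6 129.2] [ 0.4583 -0.3024  0.3017]
pawl_tip 0.62 [291.6 176. ] [ 0.4622 -0.2947  0.2163]
shaft_at_ratchet 0.63 [283.9 186.8] [ 0.448  -0.2812  0.2035]
press 0.85 [307.1 263.6] [ 0.4626 -0.3305  0.0316]
ram 0
[... 498 characters left out ...]
ank_axis 0.89 [275.6 213.8] [ 0.4847 -0.2941  0.0666]
lever_knob 0.75 [290.1 149. ] [ 0.4669 -0.3039  0.3023]
pawl_tip 0.66 [280.2 176.2] [ 0.4691 -0.29    0.2257]
shaft_at_ratchet 0.88 [277.6 187. ] [ 0.4598 -0.282   0.2056]
press 0.61 [287.8 217.8] [ 0.4702 -0.3189  0.0583]
ram 0.6 [291.1 187.5] [ 0.4557 -0.3098  0.197 ]
board 0.7 [294.6 204.4] [ 0.4884 -0.3416  0.0765]
wrist [[297.3186   0.     253.2114]
 [  0.     297.3186 193.1073]
 [  0.       0.       1.    ]] [[ 0.4073 -0.867  -0.287   0.15  ]
 [ 0.9133  0.3863  0.1292  0.5336]
 [-0.0011 -0.3147  0.9492  0.3749]
 [ 0.      0.      0.      1.    ]] ['pixels', 'z_map', 'camera_matrix', 'world_from_camera']
press 0.72 [ 27.8 374.7] None
```

View images.

Run:
```python
import cv2
a=cv2.imread('pics/scene0.png')[60:320,180:420];cv2.imwrite('pics/s0c.png',cv2.resize(a,None,fx=2.3,fy=2.3,interpolation=2))
a=cv2.imread('pics/top0.png')[80:300,160:400];cv2.imwrite('pics/t0c.png',cv2.resize(a,None,fx=2.6,fy=2.6,interpolation=2))
```

```text
(no output)
```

View pics/s0c.png

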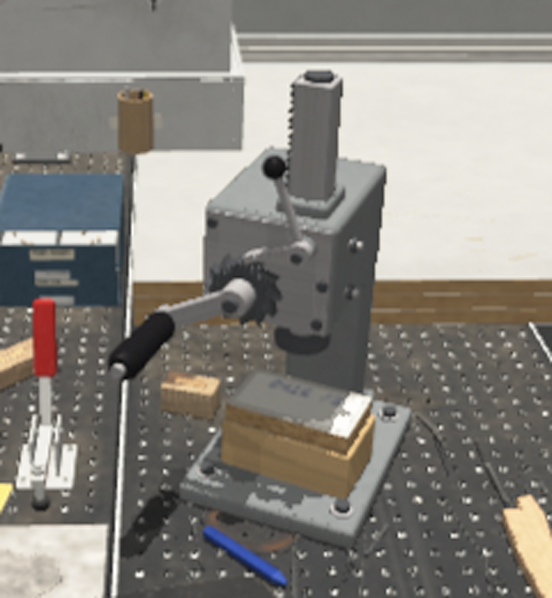

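View pics/t0c.png

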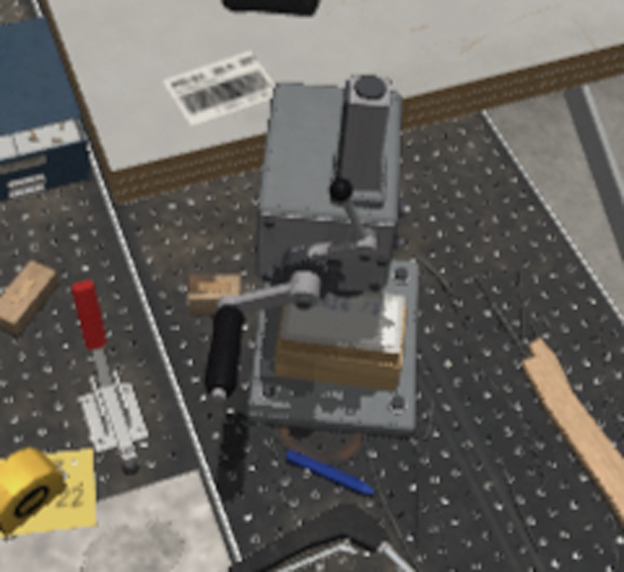

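View pics/scene0.png

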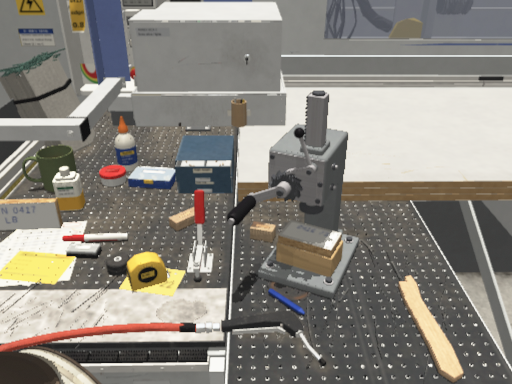

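```bash
cat >> h.py <<'E'
def cloud(c):
    z=c['z_map']; v,u=np.nonzero(z>0); d=z[v,u]; K=c['camera_matrix']
    P=np.c_[(u-K[0,2])/K[0,0]*d,-(v-K[1,2])/K[1,1]*d,-d,np.ones(len(d))]
    return (P@c['world_from_camera'].T)[:,:3]
def ray(c,u,v):
    K=c['camera_matrix'];T=c['world_from_camera'];d=T[:3,:3]@np.array([(u-K[0,2])/K[0,0],-(v-K[1,2])/K[1,1],-1]);return T[:3,3],d/np.linalg.norm(d)
def tri(r1,r2):
    (a,d),(b,e)=r1,r2; s=np.linalg.lstsq(np.c_[d,-e],b-a,rcond=None)[0]; p=a+s[0]*d;q=b+s[1]*e; return (p+q)/2,np.linalg.norm(p-q)
E
python3 - <<'E'
from h import *
np.set_printoptions(precision=4,suppress=True)
cs={n:imaging.camera(n) for n in ['scene','top']}
for t in ['crank_grip','crank_axis','lever_knob','pawl_tip','shaft_at_ratchet','press','ram','board']:
    r=[]
    for n in cs:
        d=models.spot_point(t,n)
        r.append(ray(cs[n],*d[0]['location']) if d else None)
    if all(r): print(t,tri(*r))
for n in cs:
    P=cloud(cs[n]); 
    m=(P[:,0]>.38)&(P[:,0]<.68)&(P[:,1]>-.46)&(P[:,1]<-.2)
    for lo,hi in [(.247,.257),(.012,.022),(.34,.36)]:
        k=m&(P[:,2]>lo)&(P[:,2]<hi)
        if k.sum()>5:print(n,lo,k.sum(),cv2.minAreaRect(P[k,:2].astype(np.float32)),P[k].mean(0))
    # front-face normals
    k=m&(P[:,2]>.17)&(P[:,2]<.245)&(P[:,0]>.44)&(P[:,0]<.5)
    Q=P[k]; best=0
    rng=np.random.default_rng(0)
    for i in range(500):
        a,b=Q[rng.choice(len(Q),2,0),:2]; t=b-a
        if np.hypot(*t)<.03: continue
        nn=np.array([-t[1],t[0]])/np.hypot(*t); e=abs((Q[:,:2]-a)@nn)<.002
        if e.sum()>best: best=e.sum();B=Q[e]
    cc=B[:,:2].mean(0); w,V=np.linalg.eigh(np.cov((B[:,:2]-cc).T)); t=V[:,1]
    s=(B[:,:2]-cc)@t
    print(n,'front',best,len(Q),cc,'tangent',np.degrees(np.arctan2(t[1],t[0])),cc+t*s.min(),cc+t*s.max())
E
```

```text
crank_grip (array([ 0.4292, -0.2022,  0.1708]), np.float64(0.0007802115656896254))
crank_axis (array([ 0.404 , -0.2596,  0.1934]), np.float64(0.0023968268020323146))
lever_knob (array([ 0.4629, -0.3014,  0.2981]), np.float64(0.004323853127223069))
shaft_at_ratchet (array([ 0.4744, -0.287 ,  0.1892]), np.float64(0.0009367964527853761))
press (array([ 0.5089, -0.3384, -0.0051]), np.float64(0.015240574972869257))
ram (array([ 0.4917, -0.3307,  0.1391]), np.float64(0.0041585347289911775))
board (array([ 0.4853, -0.3365,  0.0705]), np.float64(0.00026131786851782163))
scene 0.247 1160 ((0.5330293774604797, -0.32887735962867737), (0.10469448566436768, 0.151528462767601), 64.9595947265625) [ 0.5188 -0.3258  0.2508]
scene 0.012 1987 ((0.5301956534385681, -0.31325840950012207), (0.21781614422798157, 0.19087666273117065), 65.2813491821289) [ 0.4735 -0.3329  0.0171]
scene 0.34 191 ((0.49915897846221924, -0.3341003358364105), (0.03148401528596878, 0.03036540560424328), 66.39714050292969) [ 0.4932 -0.3344  0.3463]
scene front 1129 2894 [ 0.473 -0.309] tangent 64.69102858827902 [ 0.4543 -0.3485] [ 0.4982 -0.2556]
top 0.247 1820 ((0.533514678478241, -0.32955002784729004), (0.10511459410190582, 0.15508311986923218), 64.8263168334961) [ 0.5356 -0.3192  0.2514]
top 0.012 1598 ((0.4892447590827942, -0.33727017045021057), (0.22791388630867004, 0.2139347791671753), 89.6200942993164) [ 0.4771 -0.3273  0.0174]
top 0.34 237 ((0.49998509883880615, -0.33486926555633545), (0.03139617294073105, 0.029686907306313515), 63.09254837036133) [ 0.4969 -0.3337  0.3479]
top front 628 1668 [ 0.4759 -0.3032] tangent 64.67604266865148 [ 0.4544 -0.3486] [ 0.4974 -0.2579]
```

```bash
cat >> h.py <<'E'
O=np.array([.4985,-.334,0]); yw=np.radians(-25)
RP=np.array([[np.cos(yw),-np.sin(yw),0],[np.sin(yw),np.cos(yw),0],[0,0,1]])
def toP(p): return (np.asarray(p)-O)@RP
def toW(p): return RP@np.asarray(p)+O
E
python3 - <<'E'
from h import *
np.set_printoptions(precision=4,suppress=True)
for n in ['scene','top']:
    c=imaging.camera(n); P=cloud(c); Q=toP(P); C=c['pixels'][c['z_map']>0].astype(int).sum(1)
    k=(Q[:,2]>.28)&(Q[:,2]<.32)&(Q[:,0]>-.07)&(Q[:,0]<-.02)&(abs(Q[:,1])<.06)
    print(n,'knob',k.sum()); 
    if k.sum(): print(Q[k].min(0),Q[k].max(0),Q[k].mean(0))
    k=(Q[:,2]>.13)&(Q[:,2]<.21)&(Q[:,0]>-.17)&(Q[:,0]<-.07)&(Q[:,1]>.06)&(Q[:,1]<.12)&(C<150)
    print('grip',k.sum(),np.percentile(Q[k],[2,50,98],axis=0))
    k=(Q[:,2]>.03)&(Q[:,2]<.12)&(Q[:,0]>-.06)&(Q[:,0]<-.03)&(abs(Q[:,1])<.04)
    print('board',np.percentile(Q[k],[50,75,90,98],axis=0)[:,2])
    k=(Q[:,2]>.34)&(Q[:,2]<.36)&(abs(Q[:,0])<.04)&(abs(Q[:,1])<.04)
    print('ramtop',Q[k].min(0),Q[k].max(0))
    for q in [(-.118,.033,.195),(-.118,.0893,.1625),(-.034,.0146,.296)]: print(proj(c,toW(q)))
E
```

```text
scene knob 110
[-0.0555  0.0043  0.2802] [-0.0412  0.0193  0.3038] [-0.0494  0.0106  0.2946]
grip 388 [[-0.1392  0.0777  0.1578]
 [-0.1129  0.083   0.1711]
 [-0.0738  0.0959  0.1756]]
board [0.0525 0.0642 0.0729 0.0768]
ramtop [-0.0138 -0.0156  0.3401] [0.0157 0.0159 0.3515]
[268.6304 204.2922]
[237.3444 214.0184]
[300.0205 128.9246]
top knob 78
[-0.0545  0.0029  0.28  ] [-0.0405  0.0192  0.3069] [-0.0486  0.0111  0.2982]
grip 366 [[-0.1386  0.0771  0.1639]
 [-0.1078  0.0876  0.173 ]
 [-0.0718  0.0997  0.1772]]
board [0.0538 0.0646 0.0732 0.0781]
ramtop [-0.0136 -0.0162  0.34  ] [0.0178 0.0156 0.3536]
[274.0555 215.6686]
[244.9787 222.1697]
[289.6631 148.2866]
```

Call:
{"api": "arm_command", "payload": {
  "rows": [0,-3,0,0,0,0,-1,-2,-6,0,0,0,0,-1,-5,-8,0,0,0,0,-1,-9,-8,0,0,0,0,-1,-13,-8,0,0,0,0,-1,-17,-8,0,0,0,0,-1]
}}

```text
time: 2.85
ee_pos: [0.1539, 0.3457, 0.3839]
tcp_rot: [-90.0, -0.0, 66.0]
wrist_force: [-0.7, -0.3, 0.5]
opening: 0.0121
```

```bash
python3 -c "
from h import *
o=sensors.get_obs();print(o['q'],o['tcp_rot'],o['ee_pos'])"
```

```text
[ 6.60058729e+01 -1.53600642e+01  3.78631212e-01  1.05713847e+02
  1.01606505e-03  9.00003031e+01] [-8.99989838e+01 -2.48482050e-02  6.60055698e+01] [0.15388422 0.34573425 0.38386553]
```

Call:
{"api": "arm_command", "payload": {
  "rows": [-2.3,-0.2,-3.1,0,0,0,-1,-4.6,-0.4,-6.2,0,0,0,-1,-6.9,-0.6,-9.3,0,0,0,-1,-9.2,-0.8,-12.4,0,0,0,-1,-11.5,-1,-15.5,0,0,0,-1,-13.8,-1.2,-18.6,0,0,0,-1,-16.1,-1.4,-21.7,0,0,0,-1,-18.4,-1.6,-24.8,0,0,0,-1,-20.7,-1.6,-27.9,0,0,0,-1,-23,-1.6,-31,0,0,0,-1,-25.3,-1.6,-34.1,0,0,0,-1,-27.6,-1.6,-37.2,0,0,0,-1]
}}

```text
time: 3.85
ee_pos: [0.3824, -0.0585, 0.4002]
tcp_rot: [-90.1, -0.0, 66.0]
wrist_force: [0.3, 1.5, 0.6]
opening: 0.0001
```

```bash
cat >> h.py <<'E'
from scipy.spatial.transform import Rotation as Ro
def to_tool(target):  # shift in tool axes (cm) from measured pose
    o=sensors.get_obs(); R=Ro.from_euler('xyz',o['tcp_rot'],degrees=True).as_matrix()
    return R.T@(np.asarray(target)-o['ee_pos'])*100, o
E
python3 -c "
from h import *
np.set_printoptions(precision=3,suppress=True)
s,o=to_tool(toW([-.045,.075,.40]));print(s,o['q'],o['tcp_rot'],o['ee_pos'],o['time'])"
```

```text
[-12.859   0.031 -17.45 ] [ -8.698 -13.522   3.74  107.2     0.006  15.34 ] [-90.058  -0.022  65.962] [ 0.382 -0.058  0.4  ] 3.85
```

Call:
{"api": "arm_command", "payload": {
  "rows": [-2.3,0,-3.1,0,0.3,0,-1,-4.6,0,-6.2,0,0.6,0,-1,-6.9,0,-9.3,0,0.9,0,-1,-9.2,0,-12.4,0,1,0,-1,-11.4,0,-15.5,0,1,0,-1,-12.8,0,-17.5,0,1,0,-1,-12.8,0,-17.5,0,1,0,-1,-12.8,0,-17.5,0,1,0,-1]
}}

```text
time: 4.52
ee_pos: [0.4903, -0.2455, 0.3987]
tcp_rot: [-89.9, -0.0, 64.9]
wrist_force: [-0.2, -0.2, -0.2]
opening: -0.0003
```

```bash
python3 -c "
from h import *
np.set_printoptions(precision=3,suppress=True)
s,o=to_tool(toW([-.045,.05,.36]));print(s,o['q'],o['tcp_rot'],o['ee_pos'],toP(o['ee_pos']),o['wrist_force'])
c=snap('scene','s1.png');cv2.imwrite('pics/s1c.png',cv2.resize(c['pixels'][40:300,180:420],None,fx=2.3,fy=2.3))
c=snap('wrist','w1.png')"
```

```text
[-2.68   3.868  0.007] [-26.593   8.368  24.609 106.366   0.003  -1.502] [-89.874  -0.006  64.909] [ 0.49  -0.245  0.399] [-0.045  0.077  0.399] [-0.237 -0.17  -0.226]
```

View pics/s1c.png

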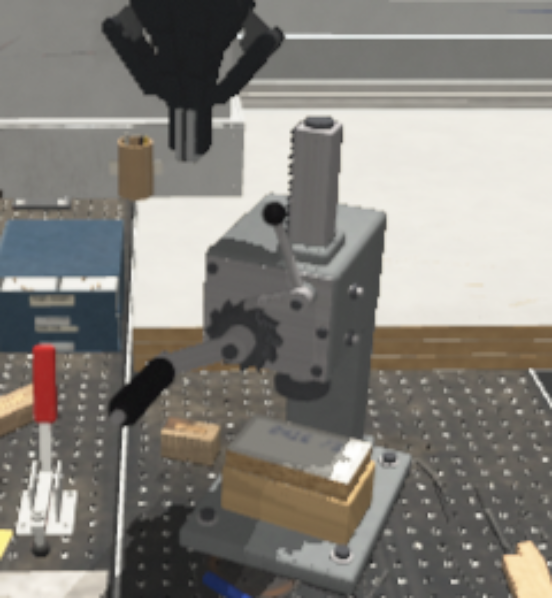

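View pics/w1.png

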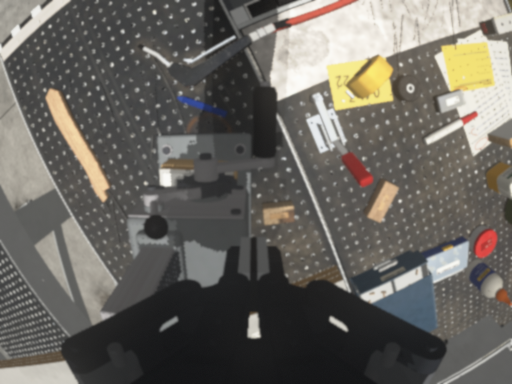

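```bash
cat >> h.py <<'E'
def wray(c,u,v):
    K=c['camera_matrix'];T=c['world_from_camera'];a=np.array([u-K[0,2],v-K[1,2]])/K[0,0];r=np.hypot(*a)
    d=np.array([a[0]/r*np.sin(r),-a[1]/r*np.sin(r),-np.cos(r)]);return T[:3,3],T[:3,:3]@d
E
python3 -c "
from h import *
np.set_printoptions(precision=4,suppress=True)
W=imaging.camera('wrist');S=imaging.camera('scene');Tt=imaging.camera('top')
for t in ['lever_knob','crank_grip']:
    l={n:models.spot_point(t,n)[:1] for n in ['wrist','scene','top']}
    print(t,[(n,d[0]['conf'],d[0]['location']) if d else n for n,d in l.items()])
    if l['wrist']:
        for n,c in [('scene',S),('top',Tt)]:
            if l[n]:
                p,e=tri(wray(W,*l['wrist'][0]['location']),ray(c,*l[n][0]['location']));print(n,p,toP(p),e)
"
```

```text
lever_knob [('wrist', 0.78, [153.4, 229.3]), 'scene', ('top', 0.7, [288.7, 155.4])]
top [ 0.4622 -0.3034  0.2954] [-0.0458  0.0123  0.2954] 0.009701195649025334
crank_grip [('wrist', 0.82, [262.9, 112.0]), ('scene', 0.72, [240.8, 212.7]), 'top']
scene [ 0.4339 -0.209   0.1622] [-0.1114  0.086   0.1622] 0.0001352370483900967
```

Call:
{"api": "arm_command", "payload": {
  "rows": [-1,1,0,0,0,0,-1,-2,3,0,0,0,0,-1,-2.2,3.9,0,0,0,0,-1,-2.2,3.9,0,0,0,0,-1,-2.6,3.9,0,0,0,0,-1,-3,3.9,0,0,0,0,-1,-3.4,3.9,0,0,0,0,-1,-3.8,3.9,0,0,0,0,-1,-4.2,3.9,0,0,0,0,-1,-4.6,3.9,0,0,0,0,-1,-5,3.9,0,0,0,0,-1,-5.4,3.9,0,0,0,0,-1]
}}

```text
time: 6.07
ee_pos: [0.4674, -0.2931, 0.3624]
tcp_rot: [-90.2, -0.1, 65.0]
wrist_force: [1.0, 3.2, 5.0]
opening: 0.0003
```

```bash
python3 -c "
from h import *
o=sensors.get_obs();print(toP(o['ee_pos']),RP.T@o['wrist_force'])
c=snap('scene','s2.png');cv2.imwrite('pics/s2c.png',cv2.resize(c['pixels'][40:300,180:420],None,fx=2.3,fy=2.3))"
```

```text
[-0.04549465  0.02387508  0.36239713] [-0.50415144  3.32954726  5.03716316]
```

View pics/s2c.png

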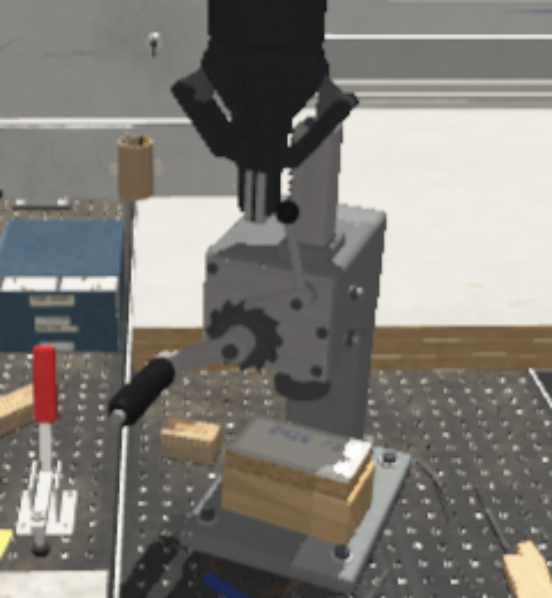

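Call:
{"api": "arm_command", "payload": {
  "rows": [-0.4,0,0,0,0,0,-1,-0.8,0,0,0,0,0,-1,-1.2,0,0,0,0,0,-1,-1.6,0,0,0,0,0,-1,-2,0,0,0,0,0,-1]
}}

```text
time: 6.53
ee_pos: [0.4585, -0.3119, 0.3607]
tcp_rot: [-90.0, -0.0, 65.0]
wrist_force: [1.8, 1.4, 2.8]
opening: 0.0002
```

Call:
{"api": "arm_command", "payload": {
  "rows": [-0.3,0,0,0,0,0,-1,-0.6,0,0,0,0,0,-1,-0.9,0,0,0,0,0,-1]
}}

```text
time: 6.78
ee_pos: [0.4547, -0.3199, 0.3605]
tcp_rot: [-90.0, -0.0, 65.0]
wrist_force: [1.9, 1.9, -1.4]
opening: 0.0001
```

```bash
python3 -c "
from h import *
o=sensors.get_obs();print(toP(o['ee_pos']),RP.T@o['wrist_force'])
c=snap('scene','s3.png');cv2.imwrite('pics/s3c.png',cv2.resize(c['pixels'][40:300,180:420],None,fx=2.3,fy=2.3))"
```

```text
[-0.04564994 -0.00573246  0.36050259] [ 0.95277894  2.56812017 -1.36848537]
```

View pics/s3c.png

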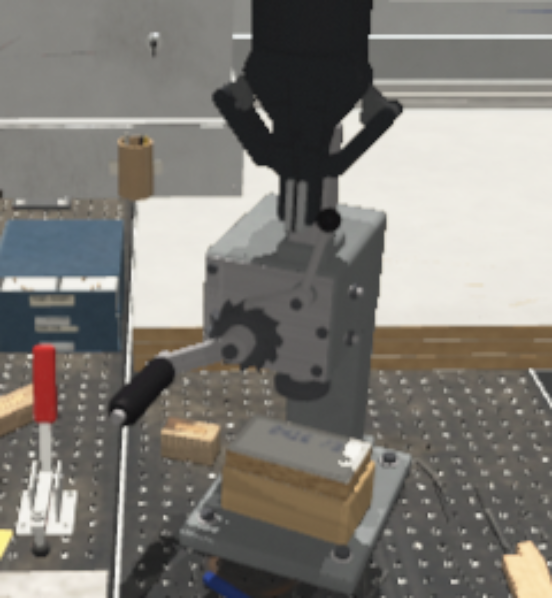

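Call:
{"api": "arm_command", "payload": {
  "rows": [-0.2,0,0,0,0,0,-1,-0.4,0,0,0,0,0,-1,-0.4,0,0,0,0,0,-1]
}}

```text
time: 7.08
ee_pos: [0.4531, -0.3234, 0.3607]
tcp_rot: [-90.0, 0.0, 65.0]
wrist_force: [-1.0, 0.9, -0.7]
opening: -0.0002
```

Call:
{"api": "arm_command", "payload": {
  "rows": [-0.2,0,0,0,0,0,-1,-0.3,0,0,0,0,0,-1,-0.3,0,0,0,0,0,-1]
}}

```text
time: 7.33
ee_pos: [0.452, -0.3258, 0.3608]
tcp_rot: [-90.0, -0.0, 65.0]
wrist_force: [1.5, 2.9, -1.6]
opening: -0.0004
```

Call:
{"api": "arm_command", "payload": {
  "rows": [-0.1,0,0,0,0,0,-1,-0.2,0,0,0,0,0,-1,-0.2,0,0,0,0,0,-1]
}}

```text
time: 7.58
ee_pos: [0.4516, -0.3266, 0.3607]
tcp_rot: [-90.0, -0.2, 65.1]
wrist_force: [5.5, 9.9, -1.1]
opening: 0.0001
```

```bash
python3 -c "
from h import *
o=sensors.get_obs();print(toP(o['ee_pos']),RP.T@o['wrist_force'])
c=snap('scene','s4.png');cv2.imwrite('pics/s4c.png',cv2.resize(c['pixels'][40:300,180:420],None,fx=2.3,fy=2.3))"
```

```text
[-0.04560524 -0.01306473  0.36074724] [ 0.76600673 11.28385097 -1.12458582]
```

View pics/s4c.png

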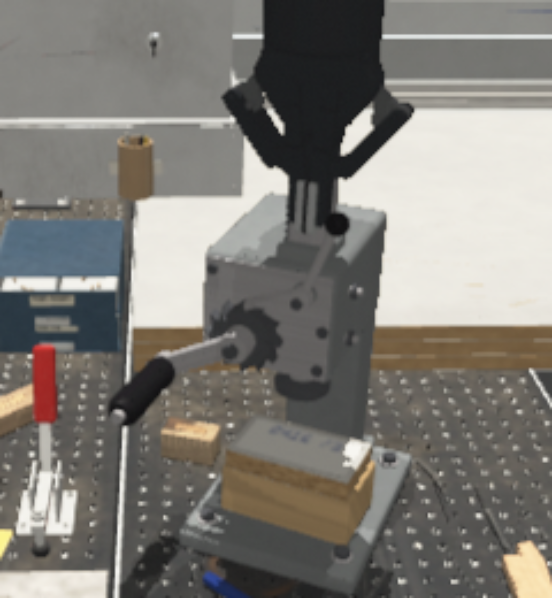

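Call:
{"api": "arm_command", "payload": {
  "rows": [1,-0.5,0,0,0,0,-1,3,-2,0,0,0,0,-1,5,-3,2,0,0,0,1,8,-2,5,0,0,0,1,10.1,0,7,0,0,0,1,10.1,3,7,0,0,0,1,10.1,6,7,0,0,0,1,10.1,6,7,0,0,0,1]
}}

```text
time: 8.3
ee_pos: [0.429, -0.2056, 0.2962]
tcp_rot: [-89.6, 0.1, 65.0]
wrist_force: [-0.2, 0.1, -1.1]
opening: 0.0721
```

```bash
python3 -c "
from h import *
np.set_printoptions(precision=4,suppress=True)
s,o=to_tool(toW([-.116,.088,.2165]));print(s,o['q'],o['opening'],toP(o['ee_pos']),RP.T@o['wrist_force'])
W=snap('wrist','w5.png');S=snap('scene','s5.png')
for t in ['crank_grip','lever_knob','pawl_tip']:
    l={n:models.spot_point(t,n)[:1] for n in ['wrist','scene']}
    print(t,[(n,d[0]['conf'],d[0]['location']) if d else n for n,d in l.items()])
    if l['wrist'] and l['scene']:
        p,e=tri(wray(W,*l['wrist'][0]['location']),ray(S,*l['scene'][0]['location']));print(p,toP(p),e)
cv2.imwrite('pics/s5c.png',cv2.resize(S['pixels'][40:300,180:420],None,fx=2.3,fy=2.3))"
```

```text
[ 0.108  7.964 -0.181] [-25.5777  -5.0241  -0.7842  94.6015  -0.0631  -0.6183] 0.07212222019218857 [-0.1173  0.087   0.2962] [-0.2148  0.0442 -1.0917]
crank_grip [('wrist', 0.81, [254.5, 216.6]), ('scene', 0.68, [239.0, 212.5])]
[ 0.4327 -0.2072  0.1638] [-0.1132  0.0871  0.1638] 0.002721922984624953
lever_knob ['wrist', 'scene']
pawl_tip ['wrist', ('scene', 0.55, [288.2, 174.0])]
```

View pics/s5c.png

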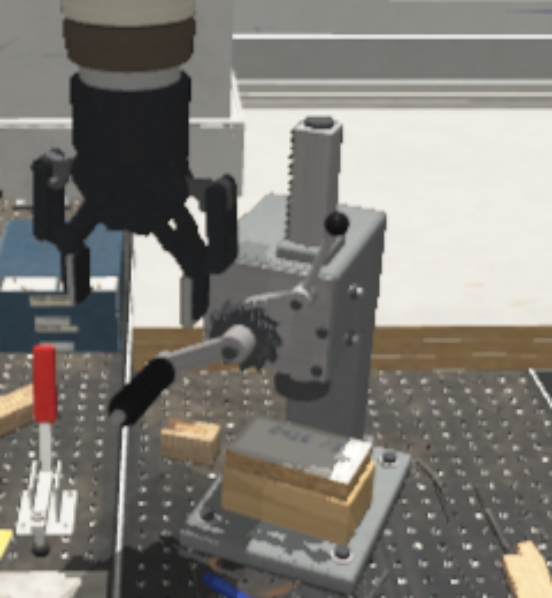

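View pics/w5.png

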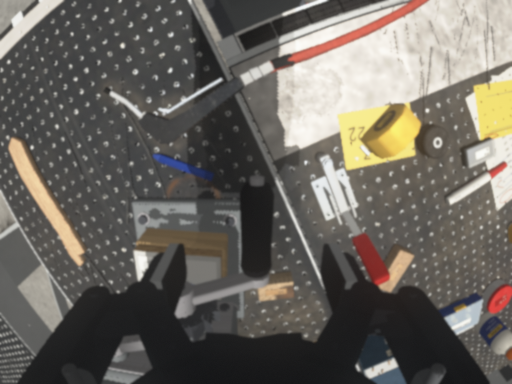

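Call:
{"api": "arm_command", "payload": {
  "rows": [0,2,0,0,0,0,1,0.1,4,-0.1,0,0,0,1,0.1,6,-0.2,0,0,0,1,0.1,7.5,-0.2,0,0,0,1,0.1,8,-0.2,0,0,0,1,0.1,8,-0.2,0,0,0,0.3,0.1,8,-0.2,0,0,0,0,0.1,8,-0.2,0,0,0,-1,0.1,8,-0.2,0,0,0,-1,0.1,8,-0.2,0,0,0,-1],
  "force": 60
}}

```text
time: 9.53
ee_pos: [0.4329, -0.2067, 0.2218]
tcp_rot: [-90.1, -0.0, 65.0]
wrist_force: [0.4, 8.0, 0.1]
opening: 0.0254
```

Call:
{"api": "arm_command", "payload": {
  "rows": [0,0,0,0,0,0,-1,0,0,0,0,0,0,-1,0,0,0,0,0,0,-1,0,0,0,0,0,0,-1]
}}

```text
time: 9.87
ee_pos: [0.4329, -0.2065, 0.2213]
tcp_rot: [-90.1, -0.0, 65.0]
wrist_force: [3.3, 3.7, 2.8]
opening: 0.0224
```

```bash
python3 -c "
from h import *
np.set_printoptions(precision=4,suppress=True)
o=sensors.get_obs();print(o['opening'],toP(o['ee_pos']),RP.T@o['wrist_force'],o['tcp_rot'])
W=snap('wrist','w6.png');S=snap('scene','s6.png')
cv2.imwrite('pics/s6c.png',cv2.resize(S['pixels'][40:300,180:420],None,fx=2.3,fy=2.3))"
```

```text
0.022366161782730404 [-0.1134  0.0879  0.2213] [1.4236 4.7441 2.7985] [-90.0535  -0.0284  65.0204]
```

View pics/s6c.png

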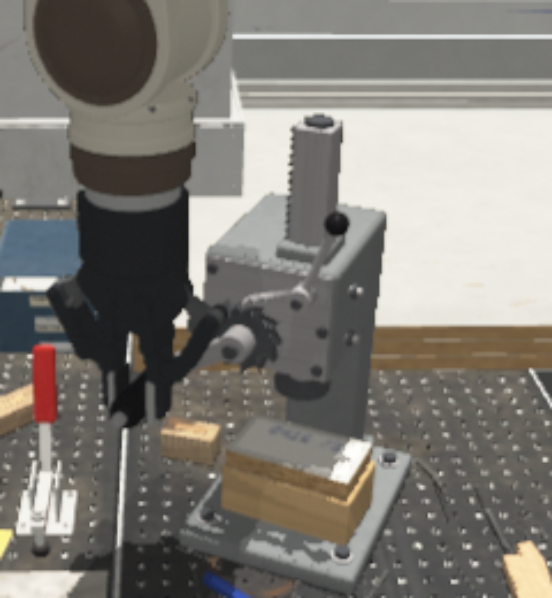

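Call:
{"api": "arm_command", "payload": {
  "rows": [-0.08,0.14,0,0,0,0,-1,-0.17,0.28,0,0,0,0,-1,-0.26,0.42,0,0,0,0,-1,-0.35,0.55,0,0,0,0,-1,-0.45,0.68,0,0,0,0,-1,-0.55,0.81,0,0,0,0,-1,-0.55,0.81,0,0,0,0,-1]
}}

```text
time: 10.55
ee_pos: [0.4303, -0.2119, 0.2126]
tcp_rot: [-90.0, 0.0, 65.0]
wrist_force: [5.7, 2.5, 2.8]
opening: 0.0225
```

```bash
cat >> h.py <<'E'
def chk(tag):
    np.set_printoptions(precision=4,suppress=True)
    o=sensors.get_obs();p=toP(o['ee_pos'])
    print(o['time'],o['opening'],p,'F',RP.T@o['wrist_force'],'ang',np.degrees(np.arctan2(p[2]-.2538,p[1]-.0316))+30,np.hypot(p[2]-.2538,p[1]-.0316))
    S=snap('scene','s%s.png'%tag); cv2.imwrite('pics/s%sc.png'%tag,cv2.resize(S['pixels'][70:270,220:380],None,fx=3,fy=3))
    Q=toP(cloud(S)); k=(Q[:,2]>.3)&(Q[:,2]<.42)&(abs(Q[:,0])<.018)&(abs(Q[:,1])<.018)
    if k.any(): print('ramtop',np.percentile(Q[k][:,2],[90,97,100]))
    return S
E
python3 -c "
from h import *
chk('7')
for n in ['scene','top']:
    imaging.camera(n)
    for t in ['pawl_tip','shaft_at_ratchet']: print(n,t,models.spot_point(t,n)[:2])"
```

```text
10.55 0.022497724777973488 [-0.1134  0.0819  0.2126] F [4.149  4.6516 2.8212] ang -9.321501136382025 0.06496442153162812
ramtop [0.3503 0.3539 0.355 ]
scene pawl_tip [{'location': [286.1, 161.5], 'conf': 0.49}]
scene shaft_at_ratchet [{'location': [283.8, 187.3], 'conf': 0.67}]
top pawl_tip [{'location': [277.3, 167.0], 'conf': 0.7}]
top shaft_at_ratchet [{'location': [276.4, 186.0], 'conf': 0.59}]
```

View pics/s7c.png

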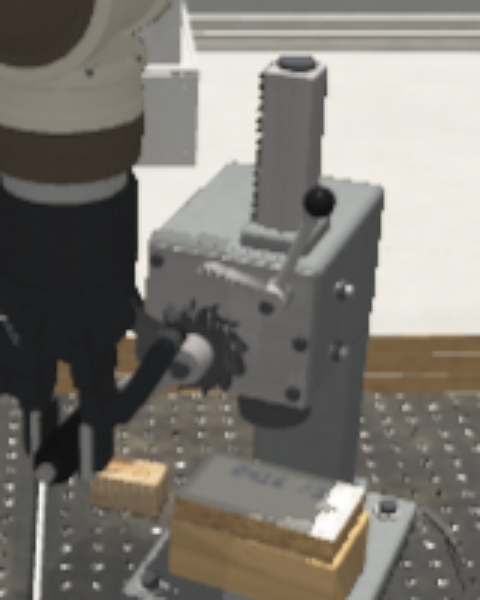

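```bash
cat >> h.py <<'E'
def table(th0,ths,r=.065):
    f=lambda t:np.array([r*np.cos(t-np.pi/6),r*np.sin(t-np.pi/6)])
    for t in ths:
        d=(f(t)-f(th0))*100; print('%.3f: x %.2f y %.2f'%(t,d[0],-d[1]))
E
python3 -c "
from h import *
S=imaging.camera('scene');Q=toP(cloud(S));k=(Q[:,2]>.06)&(Q[:,2]<.1)&(Q[:,0]>-.05)&(Q[:,0]<-.01)&(Q[:,1]>-.04)&(Q[:,1]<.03)
h,e=np.histogram(Q[k][:,2],bins=np.arange(.06,.1,.001));print([(round(b,3),int(a)) for a,b in zip(h,e) if a>3])
print(models.search_frame('board','scene')[:1])
table(-.15,np.arange(-.1,.46,.05)); print(); table(.45,np.arange(.53,1.42,.08))"
```

```text
[(np.float64(0.06), 16), (np.float64(0.061), 23), (np.float64(0.062), 17), (np.float64(0.063), 13), (np.float64(0.064), 19), (np.float64(0.065), 17), (np.float64(0.066), 6), (np.float64(0.067), 16), (np.float64(0.068), 21), (np.float64(0.069), 17), (np.float64(0.07), 13), (np.float64(0.071), 14), (np.float64(0.072), 20), (np.float64(0.073), 19), (np.float64(0.074), 17), (np.float64(0.075), 52), (np.float64(0.076), 108), (np.float64(0.077), 89), (np.float64(0.078), 19)]
[{'extent': [309.1, 237.9, 66.1, 39.2], 'conf': 0.69}]
-0.100: x 0.20 y -0.26
-0.050: x 0.38 y -0.53
0.000: x 0.55 y -0.80
0.050: x 0.70 y -1.09
0.100: x 0.85 y -1.38
0.150: x 0.97 y -1.68
0.200: x 1.08 y -1.99
0.250: x 1.18 y -2.30
0.300: x 1.26 y -2.61
0.350: x 1.32 y -2.93
0.400: x 1.37 y -3.25
0.450: x 1.40 y -3.58

0.530: x 0.02 y -0.52
0.610: x -0.01 y -1.04
0.690: x -0.07 y -1.55
0.770: x -0.18 y -2.06
0.850: x -0.33 y -2.56
0.930: x -0.51 y -3.05
1.010: x -0.74 y -3.52
1.090: x -1.00 y -3.97
1.170: x -1.29 y -4.39
1.250: x -1.62 y -4.80
1.330: x -1.98 y -5.17
1.410: x -2.37 y -5.51
```

Call:
{"api": "arm_command", "payload": {
  "rows": [0.2,-0.26,0,0,0,0,-1,0.38,-0.53,0,0,0,0,-1,0.55,-0.8,0,0,0,0,-1,0.7,-1.09,0,0,0,0,-1,0.85,-1.38,0,0,0,0,-1,0.97,-1.68,0,0,0,0,-1,1.08,-1.99,0,0,0,0,-1,1.18,-2.3,0,0,0,0,-1,1.26,-2.61,0,0,0,0,-1,1.32,-2.93,0,0,0,0,-1,1.37,-3.25,0,0,0,0,-1,1.4,-3.58,0,0,0,0,-1]
}}

```text
time: 12.0
ee_pos: [0.4365, -0.1986, 0.2489]
tcp_rot: [-90.0, -0.0, 65.0]
wrist_force: [5.7, 4.7, 3.1]
opening: 0.0225
```

```bash
python3 -c "
from h import *
chk('8')"
```

```text
12.0 0.02249005404769468 [-0.1134  0.0965  0.2489] F [3.1634 6.6534 3.14  ] ang 25.691630889962948 0.06504681008620557
ramtop [0.3408 0.3432 0.3437]
```

View pics/s8c.png

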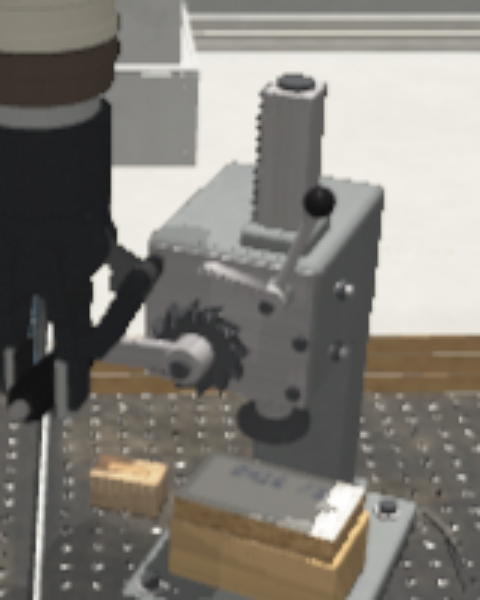

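Call:
{"api": "arm_command", "payload": {
  "rows": [0.02,-0.52,0,0,0,0,-1,-0.01,-1.04,0,0,0,0,-1,-0.07,-1.55,0,0,0,0,-1,-0.18,-2.06,0,0,0,0,-1,-0.33,-2.56,0,0,0,0,-1,-0.51,-3.05,0,0,0,0,-1,-0.74,-3.52,0,0,0,0,-1,-1,-3.97,0,0,0,0,-1,-1.29,-4.39,0,0,0,0,-1,-1.62,-4.8,0,0,0,0,-1,-1.98,-5.17,0,0,0,0,-1,-2.37,-5.51,0,0,0,0,-1]
}}

```text
time: 13.05
ee_pos: [0.426, -0.2206, 0.3049]
tcp_rot: [-90.1, 0.0, 65.0]
wrist_force: [1.5, 1.2, 9.4]
opening: 0.0227
```

```bash
python3 -c "
from h import *
chk('9')
table(1.41,np.arange(1.49,2.38,.08)); print(); table(2.37,[2.4,2.43,2.46,2.49,2.52,2.54,2.56,2.58])"
```

```text
13.05 0.02269271354913783 [-0.1136  0.0721  0.3049] F [0.8966 1.7408 9.4007] ang 81.59355636708413 0.06523556054012337
ramtop [0.325  0.3257 0.3264]
1.490: x -0.42 y -0.31
1.570: x -0.85 y -0.59
1.650: x -1.31 y -0.83
1.730: x -1.79 y -1.04
1.810: x -2.29 y -1.20
1.890: x -2.79 y -1.33
1.970: x -3.30 y -1.41
2.050: x -3.82 y -1.46
2.130: x -4.34 y -1.46
2.210: x -4.86 y -1.42
2.290: x -5.37 y -1.34
2.370: x -5.88 y -1.22

2.400: x -0.19 y 0.06
2.430: x -0.37 y 0.12
2.460: x -0.56 y 0.18
2.490: x -0.74 y 0.26
2.520: x -0.91 y 0.33
2.540: x -1.03 y 0.39
2.560: x -1.15 y 0.45
2.580: x -1.26 y 0.51
```

View pics/s9c.png

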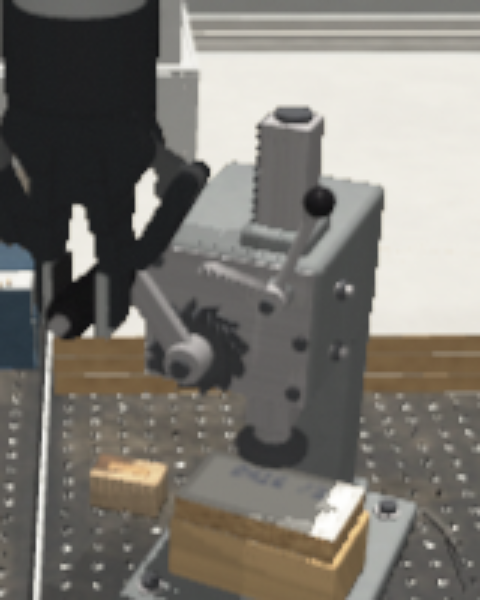

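Call:
{"api": "arm_command", "payload": {
  "rows": [-0.42,-0.31,0,0,0,0,-1,-0.85,-0.59,0,0,0,0,-1,-1.31,-0.83,0,0,0,0,-1,-1.79,-1.04,0,0,0,0,-1,-2.29,-1.2,0,0,0,0,-1,-2.79,-1.33,0,0,0,0,-1,-3.3,-1.41,0,0,0,0,-1,-3.82,-1.46,0,0,0,0,-1,-4.34,-1.46,0,0,0,0,-1,-4.86,-1.42,0,0,0,0,-1]
}}

```text
time: 13.93
ee_pos: [0.4048, -0.2657, 0.3183]
tcp_rot: [-90.0, 0.2, 64.9]
wrist_force: [-1.8, -7.2, 3.7]
opening: 0.0224
```

```bash
python3 -c "
from h import *
chk('10')
table(2.21,np.arange(2.24,2.58,.03)); print(); table(2.57,np.arange(2.59,2.82,.02))"
```

```text
13.9333 0.022391949402806782 [-0.1138  0.0223  0.3183] F [ 1.4391 -7.3171  3.6687] ang 128.23861873803062 0.06512999215473445
ramtop [0.3108 0.3114 0.3118]
2.240: x -0.19 y 0.03
2.270: x -0.39 y 0.06
2.300: x -0.58 y 0.09
2.330: x -0.77 y 0.14
2.360: x -0.96 y 0.18
2.390: x -1.14 y 0.24
2.420: x -1.33 y 0.30
2.450: x -1.51 y 0.36
2.480: x -1.70 y 0.43
2.510: x -1.87 y 0.51
2.540: x -2.05 y 0.59
2.570: x -2.23 y 0.68

2.590: x -0.11 y 0.06
2.610: x -0.23 y 0.12
2.630: x -0.34 y 0.19
2.650: x -0.45 y 0.26
2.670: x -0.56 y 0.33
2.690: x -0.67 y 0.40
2.710: x -0.78 y 0.47
2.730: x -0.88 y 0.55
2.750: x -0.99 y 0.63
2.770: x -1.09 y 0.71
2.790: x -1.19 y 0.79
2.810: x -1.29 y 0.87
```

View pics/s10c.png

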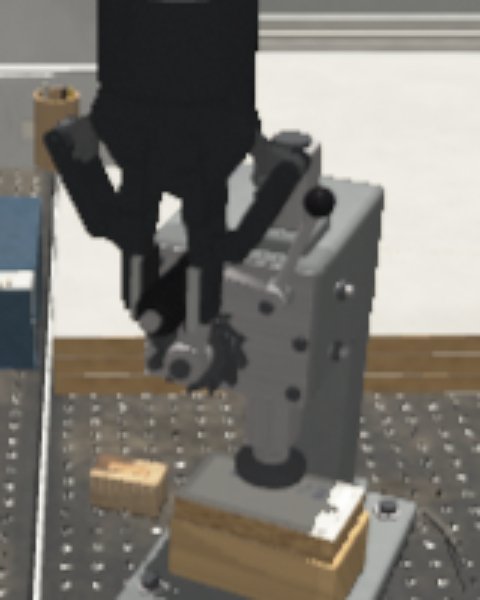

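Call:
{"api": "arm_command", "payload": {
  "rows": [-0.19,0.03,0,0,0,0,-1,-0.39,0.06,0,0,0,0,-1,-0.58,0.09,0,0,0,0,-1,-0.77,0.14,0,0,0,0,-1,-0.96,0.18,0,0,0,0,-1,-1.14,0.24,0,0,0,0,-1,-1.33,0.3,0,0,0,0,-1,-1.51,0.36,0,0,0,0,-1,-1.7,0.43,0,0,0,0,-1,-1.87,0.51,0,0,0,0,-1,-2.05,0.59,0,0,0,0,-1]
}}

```text
time: 14.9
ee_pos: [0.3961, -0.2842, 0.3115]
tcp_rot: [-89.9, 0.2, 64.9]
wrist_force: [-1.0, -7.1, -0.6]
opening: 0.0223
```

```bash
cat >> h.py <<'E'
def ft():
    o=sensors.get_obs();p=toP(o['ee_pos']);F=RP.T@o['wrist_force']
    a=np.arctan2(p[2]-.2538,p[1]-.0316); t=np.array([0,-np.sin(a),np.cos(a)]);r=np.array([0,np.cos(a),np.sin(a)])
    print('t%.2f th %.3f r %.4f Ft %.2f Fr %.2f Fx %.2f'%(o['time'],a%(2*np.pi)+np.pi/6,np.hypot(p[2]-.2538,p[1]-.0316),F@t,F@r,F[0]))
E
python3 -c "
from h import *
ft();chk('11')
table(2.54,np.arange(2.56,2.7,.02)); table(2.68,np.arange(2.70,2.82,.02))"
```

```text
t14.90 th 2.571 r 0.0649 Ft 6.37 Fr 2.60 Fx 2.11
14.9 0.022254287488937024 [-0.1138  0.0018  0.3115] F [ 2.1107 -6.8496 -0.6095] ang 147.2807513524782 0.06494460958037411
ramtop [0.3048 0.3049 0.3049]
2.560: x -0.12 y 0.06
2.580: x -0.23 y 0.12
2.600: x -0.35 y 0.18
2.620: x -0.46 y 0.24
2.640: x -0.57 y 0.31
2.660: x -0.68 y 0.38
2.680: x -0.79 y 0.45
2.700: x -0.90 y 0.52
2.700: x -0.11 y 0.07
2.720: x -0.21 y 0.15
2.740: x -0.32 y 0.23
2.760: x -0.42 y 0.30
2.780: x -0.52 y 0.39
2.800: x -0.62 y 0.47
```

View pics/s11c.png

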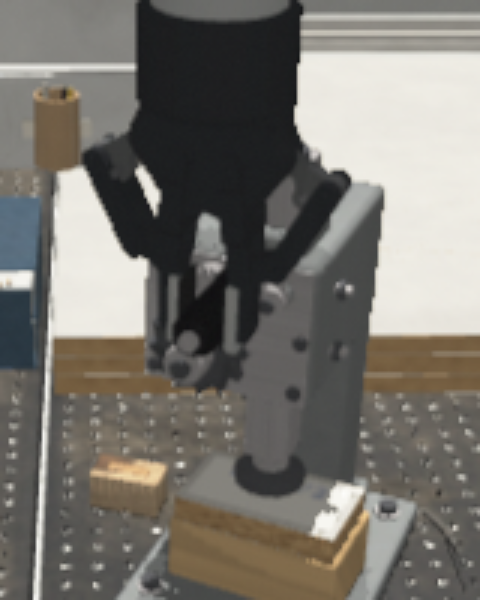

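Call:
{"api": "arm_command", "payload": {
  "rows": [-0.12,0.06,0,0,0,0,-1,-0.23,0.12,0,0,0,0,-1,-0.35,0.18,0,0,0,0,-1,-0.46,0.24,0,0,0,0,-1,-0.57,0.31,0,0,0,0,-1,-0.68,0.38,0,0,0,0,-1]
}}

```text
time: 15.45
ee_pos: [0.3933, -0.2903, 0.3075]
tcp_rot: [-89.9, 0.2, 64.9]
wrist_force: [-0.3, -6.2, -1.9]
opening: 0.022
```

```bash
python3 -c "
from h import *
ft()
table(2.66,np.arange(2.68,2.8,.02)); table(2.72,np.arange(2.74,2.85,.02));table(2.78,np.arange(2.80,2.92,.02));table(2.84,np.arange(2.86,2.98,.02));table(2.9,np.arange(2.92,3.02,.02));table(2.96,np.arange(2.98,3.1,.02));"
```

```text
t15.45 th 2.692 r 0.0649 Ft 5.85 Fr 1.70 Fx 2.36
2.680: x -0.11 y 0.07
2.700: x -0.22 y 0.14
2.720: x -0.32 y 0.22
2.740: x -0.43 y 0.30
2.760: x -0.53 y 0.38
2.780: x -0.63 y 0.46
2.740: x -0.10 y 0.08
2.760: x -0.21 y 0.16
2.780: x -0.31 y 0.24
2.800: x -0.41 y 0.32
2.820: x -0.51 y 0.41
2.840: x -0.60 y 0.49
2.800: x -0.10 y 0.08
2.820: x -0.20 y 0.17
2.840: x -0.29 y 0.26
2.860: x -0.39 y 0.34
2.880: x -0.48 y 0.44
2.900: x -0.57 y 0.53
2.920: x -0.66 y 0.62
2.860: x -0.09 y 0.09
2.880: x -0.19 y 0.18
2.900: x -0.28 y 0.27
2.920: x -0.37 y 0.37
2.940: x -0.45 y 0.46
2.960: x -0.54 y 0.56
2.980: x -0.62 y 0.66
2.920: x -0.09 y 0.09
2.940: x -0.18 y 0.19
2.960: x -0.26 y 0.29
2.980: x -0.34 y 0.39
3.000: x -0.43 y 0.49
3.020: x -0.51 y 0.59
2.980: x -0.08 y 0.10
3.000: x -0.16 y 0.20
3.020: x -0.24 y 0.30
3.040: x -0.32 y 0.41
3.060: x -0.40 y 0.52
3.080: x -0.47 y 0.62
3.100: x -0.54 y 0.73
```

```bash
python3 -c "
from h import *
S=chk('12');ft()
Q=toP(cloud(S));C=S['pixels'][S['z_map']>0]
k=(abs(Q[:,1])<.012)&(Q[:,0]<.0)&(Q[:,0]>-.05)&(Q[:,2]>.07)&(Q[:,2]<.12)
i=np.argsort(Q[k][:,2]); 
for q,c in list(zip(Q[k][i],C[k][i]))[::3]: print(q.round(4),c)
cv2.imwrite('pics/z12.png',cv2.resize(S['pixels'][200:270,280:350],None,fx=8,fy=8,interpolation=0))"
```

```text
15.45 0.02200195764132865 [-0.1139 -0.0049  0.3075] F [ 2.3573 -5.7915 -1.8819] ang 154.21563002237002 0.06488147612667931
t15.50 th 2.695 r 0.0648 Ft 7.14 Fr 2.44 Fx 1.78
[-0.0312 -0.0049  0.0702] [ 61  90 111]
[-0.0323  0.0045  0.0704] [ 62  90 110]
[-0.0303 -0.0084  0.0706] [ 60  88 110]
[-0.0322 -0.0071  0.0715] [ 60  88 109]
[-0.0341 -0.0116  0.0718] [ 64  92 114]
[-0.0306  0.0013  0.0726] [ 66  96 117]
[-0.0318  0.0107  0.0729] [ 60  87 109]
[-0.0296  0.0036  0.0735] [ 80 100 116]
[-0.0323 -0.0012  0.0743] [ 69  96 116]
[-0.0321 -0.003   0.0748] [ 73  96 112]
[-0.031   0.0013  0.075 ] [ 90 107 119]
[-0.0209  0.0009  0.0754] [124 130 132]
[-0.0263 -0.0029  0.0755] [111 118 120]
[-0.0134 -0.0004  0.0756] [124 130 132]
[-0.0051 -0.0114  0.0758] [81 84 84]
[-0.0169 -0.0095  0.0759] [124 131 132]
[-0.0276  0.0064  0.0759] [110 116 118]
[-0.0171 -0.0017  0.076 ] [125 131 133]
[-0.024   0.0057  0.0761] [118 124 126]
[-0.0094  0.0049  0.0761] [85 88 89]
[-0.0125  0.0118  0.0761] [125 131 133]
[-0.0266  0.0029  0.0762] [115 121 123]
[-0.0119  0.01    0.0763] [125 132 133]
[-0.0168  0.00
[... 2866 characters left out ...]
02  0.1104] [93 95 97]
[-0.0113 -0.0036  0.1107] [92 92 95]
[-0.0097 -0.0107  0.1116] [ 96  97 100]
[-0.0129  0.0114  0.112 ] [ 94  97 100]
[-0.0128 -0.006   0.1121] [94 95 98]
[-0.0131  0.0094  0.1127] [94 95 97]
[-0.0088  0.0051  0.1135] [95 96 99]
[-0.0104 -0.0089  0.1137] [96 97 99]
[-0.0106  0.0065  0.1141] [95 96 99]
[-0.0116 -0.0035  0.1152] [92 93 95]
[-0.0113 -0.0053  0.1154] [94 95 97]
[-0.0118  0.0023  0.116 ] [94 96 98]
[-0.0121  0.0003  0.1167] [94 95 97]
[-0.01    0.0107  0.1171] [ 97  98 101]
[-0.0127 -0.0018  0.1175] [94 95 97]
[-0.0118  0.0024  0.1181] [94 96 98]
[-0.0115  0.0083  0.1185] [93 93 96]
[-0.0102  0.0108  0.1194] [94 96 98]
[-0.009  -0.01    0.1197] [ 96  97 100]
```

View pics/z12.png

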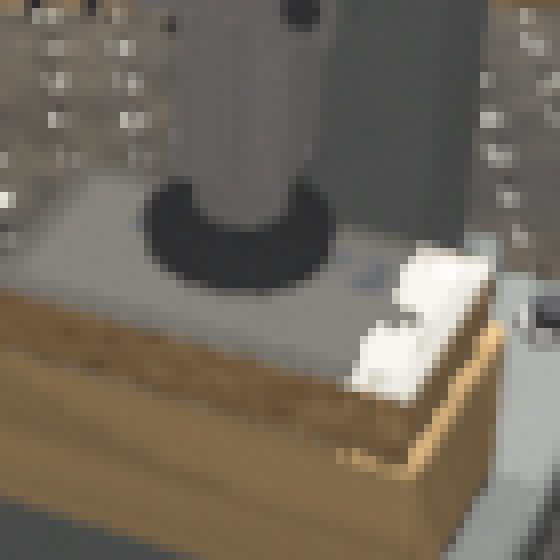

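Call:
{"api": "arm_command", "payload": {
  "rows": [-0.11,0.07,0,0,0,0,-1,-0.22,0.14,0,0,0,0,-1,-0.32,0.22,0,0,0,0,-1,-0.43,0.3,0,0,0,0,-1,-0.53,0.38,0,0,0,0,-1,-0.63,0.46,0,0,0,0,-1,-0.73,0.54,0,0,0,0,-1,-0.83,0.63,0,0,0,0,-1,-0.92,0.72,0,0,0,0,-1]
}}

```text
time: 16.25
ee_pos: [0.3894, -0.2985, 0.2999]
tcp_rot: [-89.9, 0.2, 64.9]
wrist_force: [0.3, -6.0, -4.2]
opening: 0.0224
```

```bash
cat >> h.py <<'E'
def gap(tag):
    S=imaging.camera('scene'); Q=toP(cloud(S));C=S['pixels'][S['z_map']>0].max(1)
    k=(abs(Q[:,1])<.01)&(Q[:,0]<-.01)&(Q[:,0]>-.03)&(Q[:,2]>.07)&(Q[:,2]<.1)
    d=Q[k&(C<60)][:,2]; print('foot z',np.sort(d)[:4],d.max(),'board',np.median(Q[k&(C>110)][:,2]))
    cv2.imwrite('pics/z%s.png'%tag,cv2.resize(S['pixels'][200:270,280:350],None,fx=8,fy=8,interpolation=0))
E
python3 -c "
from h import *
ft();gap('13')"
```

```text
t16.25 th 2.873 r 0.0648 Ft 6.71 Fr 0.77 Fx 2.77
foot z [0.08038513 0.08162427 0.0820585  0.08255215] 0.09231012755598716 board 0.07652889812560815
```

View pics/z13.png

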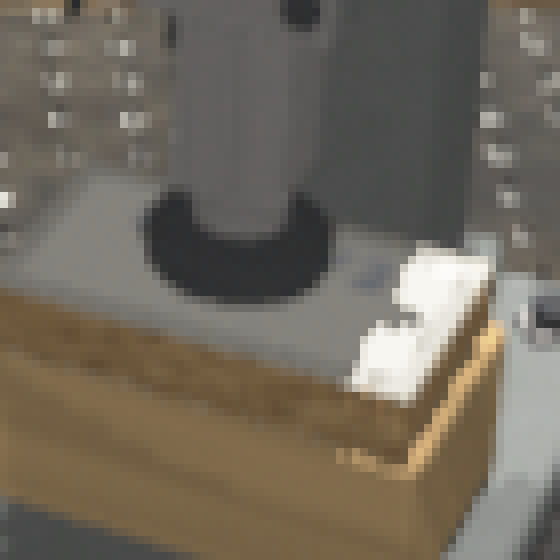

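Call:
{"api": "arm_command", "payload": {
  "rows": [-0.05,0.04,0,0,0,0,-1,-0.09,0.09,0,0,0,0,-1,-0.14,0.13,0,0,0,0,-1,-0.19,0.18,0,0,0,0,-1,-0.23,0.22,0,0,0,0,-1,-0.28,0.27,0,0,0,0,-1]
}}

```text
time: 16.8
ee_pos: [0.3883, -0.3009, 0.2971]
tcp_rot: [-89.9, 0.1, 64.9]
wrist_force: [0.8, -5.8, -4.6]
opening: 0.0224
```

```bash
python3 -c "
from h import *
ft();gap('14')"
```

```text
t16.80 th 2.932 r 0.0648 Ft 6.67 Fr 0.57 Fx 3.14
foot z [0.07922427 0.07984228 0.0801891  0.0802675 ] 0.09046391888401145 board 0.07672251449910522
```

Call:
{"api": "arm_command", "payload": {
  "rows": [-0.05,0.04,0,0,0,0,-1,-0.09,0.09,0,0,0,0,-1,-0.13,0.14,0,0,0,0,-1,-0.18,0.19,0,0,0,0,-1]
}}

```text
time: 17.18
ee_pos: [0.3876, -0.3025, 0.2951]
tcp_rot: [-89.9, 0.1, 64.9]
wrist_force: [2.1, -5.8, -4.7]
opening: 0.0223
```

```bash
python3 -c "
from h import *
ft();gap('15')"
```

```text
t17.18 th 2.973 r 0.0648 Ft 6.38 Fr 0.40 Fx 4.36
foot z [0.07865308 0.07963097 0.07969453 0.07975267] 0.09055457699107472 board 0.07658564645983884
```

Call:
{"api": "arm_command", "payload": {
  "rows": [-0.04,0.05,0,0,0,0,-1,-0.08,0.1,0,0,0,0,-1]
}}

```text
time: 17.4
ee_pos: [0.3872, -0.3032, 0.2941]
tcp_rot: [-89.9, 0.1, 64.9]
wrist_force: [1.2, -6.3, -4.3]
opening: 0.0223
```

```bash
python3 -c "
from h import *
ft()"
```

```text
t17.40 th 2.993 r 0.0648 Ft 6.63 Fr 1.40 Fx 3.74
```

Call:
{"api": "arm_command", "payload": {
  "rows": [-0.04,0.05,0,0,0,0,-1,-0.04,0.05,0,0,0,0,-1]
}}

```text
time: 17.57
ee_pos: [0.387, -0.3036, 0.2935]
tcp_rot: [-89.9, 0.1, 64.9]
wrist_force: [2.1, -6.1, -5.6]
opening: 0.0222
```

```bash
python3 -c "
from h import *
ft()"
```

```text
t17.57 th 3.005 r 0.0648 Ft 7.24 Fr 0.25 Fx 4.53
```

Call:
{"api": "arm_command", "payload": {
  "rows": [-0.04,0.05,0,0,0,0,-1,-0.04,0.05,0,0,0,0,-1]
}}

```text
time: 17.73
ee_pos: [0.3869, -0.3039, 0.293]
tcp_rot: [-89.9, 0.1, 64.9]
wrist_force: [1.2, -5.1, -5.3]
opening: 0.0222
```

```bash
python3 -c "
from h import *
ft()"
```

```text
t17.73 th 3.014 r 0.0648 Ft 6.71 Fr 0.05 Fx 3.23
```

Call:
{"api": "arm_command", "payload": {
  "rows": [-0.04,0.05,0,0,0,0,-1,-0.04,0.05,0,0,0,0,-1]
}}

```text
time: 17.9
ee_pos: [0.3867, -0.3042, 0.2925]
tcp_rot: [-89.9, 0.1, 64.9]
wrist_force: [0.8, -5.9, -4.4]
opening: 0.0223
```

```bash
python3 -c "
from h import *
ft();gap('16')"
```

```text
t17.90 th 3.024 r 0.0648 Ft 6.51 Fr 1.38 Fx 3.24
foot z [0.07719695 0.07799997 0.07855146 0.07881987] 0.08875560821973688 board 0.07642985154864268
```

Call:
{"api": "arm_command", "payload": {
  "rows": [-0.04,0.05,0,0,0,0,-1,-0.04,0.05,0,0,0,0,-1]
}}

```text
time: 18.12
ee_pos: [0.3865, -0.3046, 0.292]
tcp_rot: [-89.8, 0.1, 64.9]
wrist_force: [1.5, -5.3, -5.4]
opening: 0.0222
```

Call:
{"api": "arm_command", "payload": {
  "rows": [-0.04,0.05,0,0,0,0,-1,-0.04,0.05,0,0,0,0,-1]
}}

```text
time: 18.28
ee_pos: [0.3864, -0.305, 0.2915]
tcp_rot: [-89.8, 0.1, 64.9]
wrist_force: [2.5, -4.7, -5.2]
opening: 0.0223
```

```bash
python3 -c "
from h import *
ft()"
```

```text
t18.28 th 3.044 r 0.0648 Ft 6.13 Fr -0.45 Fx 4.25
```

Call:
{"api": "arm_command", "payload": {
  "rows": [-0.04,0.05,0,0,0,0,-1,-0.04,0.05,0,0,0,0,-1]
}}

```text
time: 18.45
ee_pos: [0.3862, -0.3053, 0.291]
tcp_rot: [-89.9, 0.1, 64.9]
wrist_force: [3.0, -5.8, -5.6]
opening: 0.0222
```

```bash
python3 -c "
from h import *
ft()"
```

```text
t18.45 th 3.053 r 0.0648 Ft 6.89 Fr 0.04 Fx 5.19
```

Call:
{"api": "arm_command", "payload": {
  "rows": [-0.04,0.05,0,0,0,0,-1,-0.04,0.05,0,0,0,0,-1]
}}

```text
time: 18.62
ee_pos: [0.3862, -0.3054, 0.291]
tcp_rot: [-89.9, 0.1, 65.0]
wrist_force: [1.3, -3.2, -5.4]
opening: 0.0226
```

```bash
python3 -c "
from h import *
ft()"
```

```text
t18.62 th 3.054 r 0.0648 Ft 5.77 Fr -1.14 Fx 2.50
```

Call:
{"api": "arm_command", "payload": {
  "rows": [-0.04,0.05,0,0,0,0,-1,-0.04,0.05,0,0,0,0,-1]
}}

```text
time: 18.78
ee_pos: [0.3862, -0.3054, 0.291]
tcp_rot: [-89.9, 0.0, 65.0]
wrist_force: [-0.4, -3.1, -4.3]
opening: 0.022
```

```bash
python3 -c "
from h import *
ft();gap('17')"
```

```text
t18.78 th 3.055 r 0.0649 Ft 5.28 Fr -0.03 Fx 0.93
foot z [0.07787216 0.07832058 0.07844725 0.07852608] 0.08889067271702566 board 0.07645417944093469
```

View pics/z17.png

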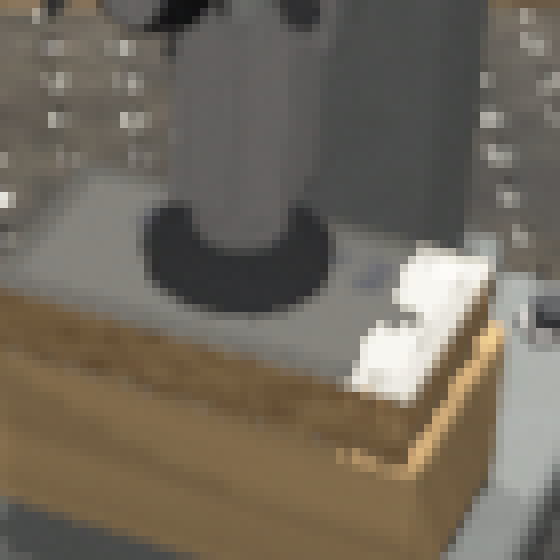

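Call:
{"api": "arm_command", "payload": {
  "rows": [-0.04,0.05,0,0,0,0,-1,-0.04,0.05,0,0,0,0,-1]
}}

```text
time: 19.0
ee_pos: [0.3861, -0.3055, 0.2908]
tcp_rot: [-90.0, -0.0, 65.0]
wrist_force: [-1.0, -1.9, -2.1]
opening: 0.0223
```

```bash
python3 -c "
from h import *
ft()"
```

```text
t19.00 th 3.058 r 0.0649 Ft 2.97 Fr 0.57 Fx -0.09
```

Call:
{"api": "arm_command", "payload": {
  "rows": [-0.04,0.05,0,0,0,0,-1,-0.04,0.05,0,0,0,0,-1]
}}

```text
time: 19.17
ee_pos: [0.3861, -0.3057, 0.2907]
tcp_rot: [-90.0, -0.0, 65.0]
wrist_force: [-2.4, 0.1, -0.7]
opening: 0.0222
```

```bash
python3 -c "
from h import *
ft()"
```

```text
t19.17 th 3.061 r 0.0649 Ft 1.10 Fr 0.39 Fx -2.24
```

Call:
{"api": "arm_command", "payload": {
  "rows": [0,0,0,0,0,0,-1,0,0,0,0,0,0,-1,0,0,0,0,0,0,-1]
}}

```text
time: 19.42
ee_pos: [0.3861, -0.3057, 0.2906]
tcp_rot: [-90.0, -0.0, 65.0]
wrist_force: [-4.3, 1.7, 2.0]
opening: 0.0222
```

```bash
python3 -c "
from h import *
ft();chk('18');ft();gap('18')"
```

```text
t19.42 th 3.063 r 0.0649 Ft -1.52 Fr 1.32 Fx -4.59
19.4167 0.022186660043248707 [-0.1138 -0.0219  0.2906] F [-4.5882 -0.2236  2.0043] ang 175.4836857388602 0.06493928680389822
t19.47 th 3.063 r 0.0649 Ft -1.97 Fr 0.40 Fx -4.61
foot z [0.0771 0.0777 0.0784 0.0785] 0.08882955150488941 board 0.07675704607003297
```

View pics/s18c.png

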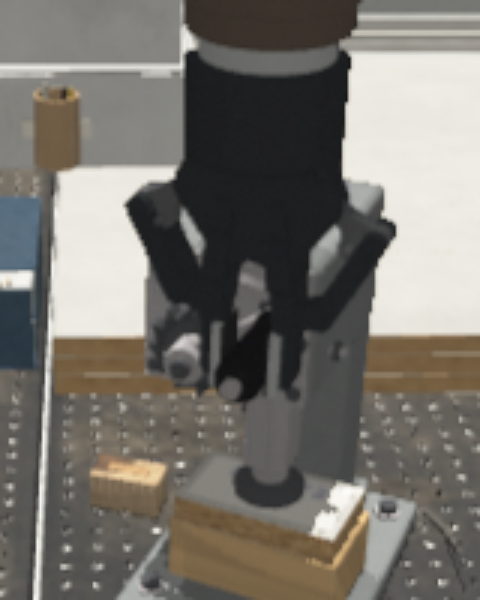

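Call:
{"api": "arm_command", "payload": {
  "rows": [0.04,-0.05,0,0,0,0,-1,0.04,-0.05,0,0,0,0,-1]
}}

```text
time: 19.68
ee_pos: [0.3862, -0.3056, 0.2907]
tcp_rot: [-90.0, 0.0, 65.0]
wrist_force: [-4.3, 0.5, 0.8]
opening: 0.0223
```

```bash
python3 -c "
from h import *
ft()"
```

```text
t19.68 th 3.060 r 0.0649 Ft 0.11 Fr 1.56 Fx -4.16
```

Call:
{"api": "arm_command", "payload": {
  "rows": [0,0,0,0,0,0,-0.2,0,0,0,0,0,0,0,0,0,0,0,0,0,0.3,0,0,0,0,0,0,0.5,0,0,0,0,0,0,0.5]
}}

```text
time: 20.1
ee_pos: [0.3865, -0.3057, 0.291]
tcp_rot: [-90.0, 0.0, 65.0]
wrist_force: [-0.6, 0.2, 0.3]
opening: 0.0638
```

```bash
python3 -c "
from h import *
ft();chk('19');gap('19');W=snap('wrist','w19.png')"
```

```text
t20.10 th 3.056 r 0.0650 Ft -0.23 Fr 0.24 Fx -0.66
20.1 0.0638151786063135 [-0.1134 -0.0217  0.291 ] F [-0.6631 -0.069   0.324 ] ang 175.07707961939536 0.06496753933163803
foot z [0.0768 0.0772 0.0778 0.0787] 0.08898876523475518 board 0.07657682618710682
```

View pics/s19c.png

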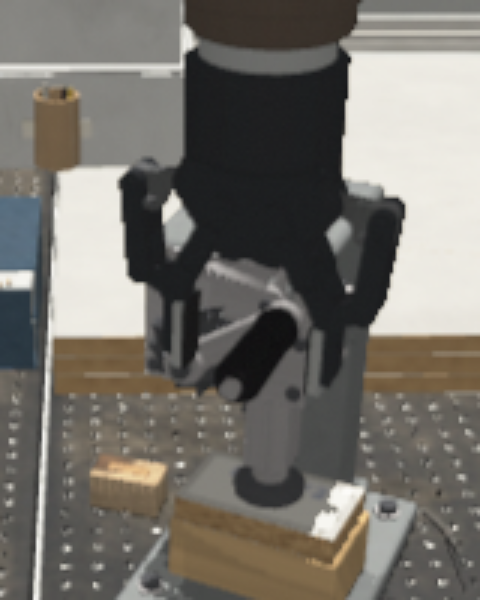

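View pics/w19.png

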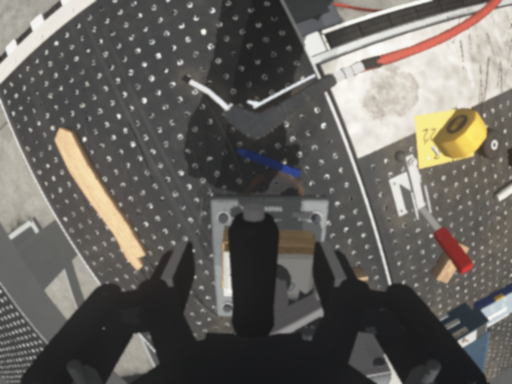

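Foot on the board, the handle free and still. The fingers are open around it (handle centred at 255,270 in the wrist view), so I withdraw upward and forward.

Call:
{"api": "arm_command", "payload": {
  "rows": [0,-1,0,0,0,0,0.5,0,-3,0,0,0,0,0.5,0,-6,0,0,0,0,0.5,0,-8,2,0,0,0,0.5,0,-10,4,0,0,0,0.5,0,-10,7,0,0,0,0.5,0,-10,10,0,0,0,0.5,0,-10,10,0,0,0,0.5]
}}

```text
time: 20.92
ee_pos: [0.2925, -0.2616, 0.3935]
tcp_rot: [-90.1, 0.1, 65.0]
wrist_force: [-0.6, 1.1, -1.0]
opening: 0.064
```

```bash
python3 -c "
from h import *
chk('20');gap('20');ft()"
```

```text
20.9167 0.0639817810886999 [-0.2173 -0.0214  0.3935] F [-1.0186  0.7056 -1.    ] ang 140.76687485261934 0.14945340132371118
foot z [0.0782 0.0785 0.0787 0.0789] 0.08786948466678729 board 0.07667085558498687
t21.02 th 2.462 r 0.1484 Ft 0.13 Fr 0.18 Fx 0.44
```

View pics/s20c.png

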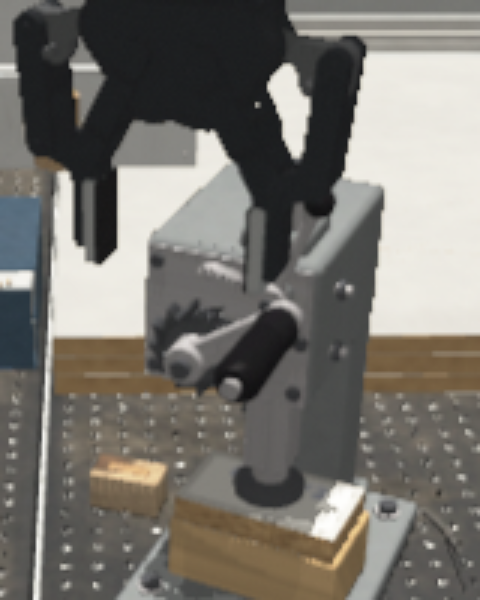

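View pics/z20.png

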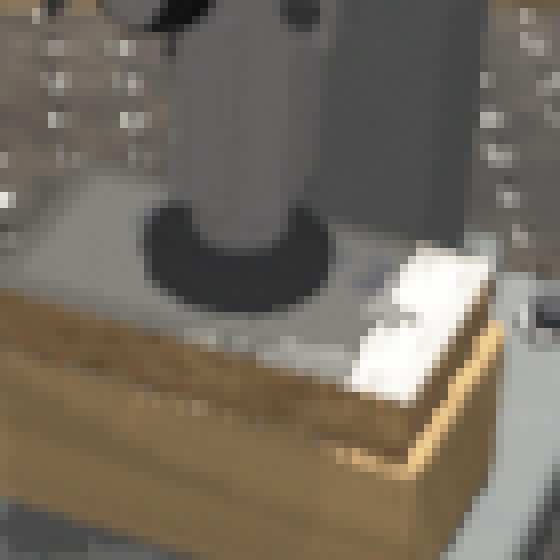

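```bash
python3 -c "
from workcell import bot
print(bot.job_done())"
```

```text
the job is handed in; nothing more can be done
None
```

The foot now rests on the glued board, the crank is free, and I handed the job in at about 21 s of the 67 s allowed.

**What I did**
- I pushed the release lever over to its right-hand stop. It took about 2–3 N along the throw and 11 N at the stop.
- I gripped the handle and wound the crank up about 0.15 rad. The pictures show the pawl clear of the ratchet wheel.
- I let the crank turn back under control, with about 5–7 N holding force on the handle. The foot met the board at about 3.05 rad.
- At contact the handle stopped moving and the holding force fell away. It crept briefly to about 2 N in the pushing direction, which would put about 7 N extra on the board. I backed off until it read 0.1 N, then opened the gripper and withdrew.

**Last checks**
- The foot and ram looked the same before and after I let go.
- The board had not moved, the lever was still in release, and the force sensor read about zero with the robot clear.

**Disagreements**
- The depth camera put the foot's lower edge about 1–2 mm above the board even after contact. I took that as edge error, because the handle had stopped moving and its load had gone.
- I measured the lever knob about 46 mm in front of the ram, where the text says 34 mm. This did not affect the work.

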